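Tuck a glued blank behind the bench dog and into the clamping bay

TASK

Push the freshly glued two-strip wooden blank across the bench into the clamping bay, so that it finishes flush along the fence, between the two end blocks and behind the steel dog; the dog stands in the way, so it will only go in at an angle, one end first behind the dog and the other end swung in after it. Only push it: it must stay flat on the bench and never be lifted or tipped. Leave the resin can, the hardener tin, the mixing cup and the wedges where they are.

Things in the scene. Friction and masses are not known exactly. Their poses are not given: they have to be found in the camera images.
- blank: The loose workpiece: straight wooden bar 300 mm long, 36 wide, 30 high, a light and a dark walnut strip glued side to side, 0.17 to 0.3 kg, lying flat on the papered bench and sliding easily. Origin: centre of its underside; y axis along its length, x across, z up. Both ends are alike and either long side may lie against the fence.
- bay: Plywood clamping bay fixed to the bench, 32 mm high (bolt heads on top 7 mm more), open towards the robot: a straight fence 400 mm long, 30 thick, an end block at each end. Origin: on the bench, middle of the foot of the fence's working face. y axis along the fence, x square to it, away from the robot: working face at x = 0, fence body x = 0 to 30 mm, the bay at negative x. The bench is its floor.
- block_left (a point): On the bench, at the front inner corner of the bay's left end block (bay frame x = -42, y = +170 mm). The block is 30 mm wide (y = 170 to 200 mm), 32 high and stands out 42 mm from the fence's face.
- block_right (a point): The same corner of the right end block (bay frame x = -42, y = -170 mm); the block spans y = -200 to -170 mm. Between the blocks there are 340 mm: the blank has 40 mm of play lengthwise.
- dog: Bench dog: fixed upright round steel post, 20 mm in diameter, 55 high. Origin: centre of its foot. It stands before the fence near its left or its right end: in the bay's frame x = -66 mm (56 mm clear to the fence), y = +105 or -105 mm. The empty bushing at the other end has a flush grey cap that the blank slides over.
- resin_can: Bystander: rectangular metal can with a green band and a pump on top, 62 x 100 mm in plan, 165 mm high, 240 mm with the pump. Origin: centre of its underside.
- hardener_tin: Bystander: round tin with a red cap, 73 mm in diameter, 58 mm high. Origin: centre of its underside.
- mixing_cup: Bystander: open white paper cup, 66 mm wide at the rim, 58 mm high. Origin: centre of its underside.
- wedges: Bystander: a pair of wooden wedges lying together beyond the fence, about 128 mm along their own y axis, 30 mm across, 26 mm high. Origin: centre of the underside.

How it is judged (in metres and radians):
At the end, for the whole second after the job is handed in: The blank lies flat and still on the bench in the bay, behind the dog and between the end blocks, along the fence: its middle within 4.5 mm of touching the fence and its length parallel to the fence within 0.03 rad (1.7 degrees) (x of blank in the frame of bay between -0.0225 and -0.014 m and y of blank in the frame of bay between -0.024 and 0.024 m and angle between the y axis of blank and the y axis of bay, either way round below 0.03 rad and height (world z) of blank below 0.004 m and angle between blank's own z axis and vertical below 0.04 rad and linear speed of blank below 0.01 m/s).
It fails at once if the blank is lifted off the bench (more than 10 mm) or tipped (more than 0.15 rad) (height (world z) of blank above 0.01 m or angle between blank's own z axis and vertical above 0.15 rad).
It fails at once if the resin can, hardener tin, mixing cup or wedges are moved more than 20 mm or tipped over (distance of any of resin_can, hardener_tin, mixing_cup, wedges from where it was at the start of the episode above 0.02 m or angle between any of resin_can, hardener_tin, mixing_cup, wedges's own z axis and vertical above 0.3 rad).
It also fails if it takes over 72 s, if anything falls off the work surface, if the arm or the gripper's body presses on something with over 40 N, if the wrist force passes 120 N, or if a joint passes its speed limit or range.

ROBOT

A 7-joint arm with a two-finger parallel gripper is mounted at the origin on the work surface. World frame = base frame: x ahead of the robot, y to its left, z up, the work surface at z = 0. Lengths are in m, angles in degrees, forces in N, time in s.
With the tool pointing down it reaches from about 0.425 to 0.875 m from the base axis. Payload 4.7 kg.
Tool frame: the origin (TCP) lies at the very end of the fingers, on their centre line; the grasp point (between the pads) lies 19 mm behind it; y points along the fingers, x is the direction in which the jaws open and shut, and the axes are right-handed (so a half turn about y gives the same grasp; the last joint's range is limited). The gripper opens to 87 mm and grips with 3 to 60 N. Pads are 19 mm wide; open, the fingers measure 117 mm over their backs; the gripper's body (75 mm by 190 mm) begins 51 mm behind the grasp point.
Start: joints at [67.443, 18.392, -4.016, 83.108, 1.295, 78.541, -3.26], TCP at [0.258, -0.597, 0.223] pointing down, gripper open.
Joint ranges: [-163.93, 163.93], [-17.29, 119.83], [-79.2, 71.16], [3.27, 140.29], [-89.18, 269.18], [5.43, 117.66], [-154.24, 154.24]. Speed limits (degrees/s): [147.25, 147.25, 180, 180, 180, 180, 180].

INTERFACE

Orientations are given as a 3x3 rotation matrix whose columns are the frame's x, y, z axes.
In Python, from cell import * gives the robot as it stands.
- The arm moves only by the tool carry_out, never from a script. Its argument "increments" is a list of rows, each an object of numbers: "tx", "ty", "tz": the shift along the world's x, y, z in m; "ax", "ay", "az": the turn, a rotation vector about the world's x, y, z in rad. A call has 1 to 8 rows; each row is the pose to reach, as a shift and turn from the pose measured when the call began; what a row does not reach only later rows make up. A row lasts 1/10 s, in which the tool goes at most 50 mm and 8.59 degrees, less where a joint would pass 70% of its speed; a pose out of reach is approached as far as the arm can. A call with a gripper value outside its range is refused whole. "gripper" is the opening in per cent of the stroke, from 0 (shut) to 100 (fully open), set as the call begins (left out, the last holds). The fingers move at their own pace and stop on an object; "force" is the grip in N (left out, the last holds). Time passes only in rows, so rows that repeat a pose let the fingers close. It gives the time, the measured TCP pose, the force and the opening at its end, in the units of the state.
- sense(): the state, without advancing time (a new reading comes with each control period).
- grab_frame(name): name is "scene" or "top" or "wrist"; returns a dict with "image" (420x560x3 uint8, red, green, blue), "fx", "fy", "cx", "cy" (pixels), "rvec" (rotation vector, rad) and "tvec" (3), from world to camera coordinates, as OpenCV has them; the wrist camera has in their place "mount" (4x4, takes a point from camera to tool coordinates, whose origin is the TCP and whose axes are the tool frame's). Camera axes: x right, y down, z forward; pixel columns grow to the right and rows downward; lengths in m; the calibration is good to about 2 mm. A picture is of the moment at which its call begins: read the wrist's pose just before it. There is no depth.
- job_done(): hands the job in, once; it reports no verdict.
The state is a dict: "time_s": time; "joint_pos": joint angles; "qd": joint speeds; "tau": joint torques, N m; "ee_pos": TCP position; "tool_rot": TCP orientation; "ft_force": force on the tool from outside, world axes, zero at the start; "torque": the same for the moment, N m; "width": finger opening in m.
Only numpy, scipy, OpenCV 4.12 (cv2) and the standard library are available. Lean on these libraries where they do the work, as an engineer would, in place of code of your own. Each camera call takes 0.05 s, during which the arm holds its last target.

## Working session

There is one attempt and no reset: what is moved stays moved. The work goes in short steps, Python scripts to look and compute and a tool call to move; the robot and the scene stay as the last step left them, time stands still between calls to the robot, and variables do not carry over. Pictures are saved under pics/ and viewed, and the job is handed in when it is done.

Besides the shell and the picture viewer there is one more tool, called after "Emit:" by a JSON object that holds its "name" and its "arguments". carry_out: Moves the arm, as the interface text tells. Its arguments: {"type":"object","properties":{"increments":{"type":"array"},"gripper":{"type":"number"},"force":{"type":"number"}},"required":["increments"]}

```bash
ls; mkdir -p pics
python3 - <<'E'
from cell import *
import cv2
s=sense();print(s['time_s'],s['ee_pos'],s['tool_rot'],s['width'])
for n in('scene','top','wrist'):
    f=grab_frame(n);cv2.imwrite(f'pics/{n}0.png',f['image'][:,:,::-1])
    print(n,{k:v for k,v in f.items() if k!='image'})
E
```

```text
pics
0.0 [ 0.25750541 -0.59621558  0.22143873] [[ 3.96602158e-01 -8.86245636e-04  9.17990165e-01]
 [-9.17988502e-01  1.75115403e-03  3.96603130e-01]
 [-1.95902997e-03 -9.99998074e-01 -1.19051837e-04]] 0.08722500972671142
scene {'fx': 471.28680949412944, 'fy': 471.28680949412944, 'cx': 276.61938711012215, 'cy': 211.92055963427921, 'rvec': array([ 0.85146948,  2.45586835, -1.19789122]), 'tvec': array([ 0.44167825, -0.22890548,  1.58205491])}
top {'fx': 463.97457984937137, 'fy': 463.97457984937137, 'cx': 285.2915095854804, 'cy': 208.6322921151452, 'rvec': array([ 2.17461387, -2.18592834,  0.09809023]), 'tvec': array([0.03941664, 0.60500932, 1.43161431])}
wrist {'fx': 321.0777964416402, 'fy': 321.0777964416402, 'cx': 274.0282369141376, 'cy': 206.25623050310793, 'mount': array([[ 9.99999907e-01,  4.08095650e-04,  1.40624091e-04,
        -1.08864706e-04],
       [-2.12546207e-05, -2.78836857e-01,  9.60338486e-01,
        -1.62770882e-01],
       [ 4.31121138e-04, -9.60338399e-01, -2.78836822e-01,
         7.65521056e-02],
       [ 0.00000000e+00,  0.00000000e+00,  0.00000000e+00,
         1.00000000e+00]])}
```

View pics/top0.png

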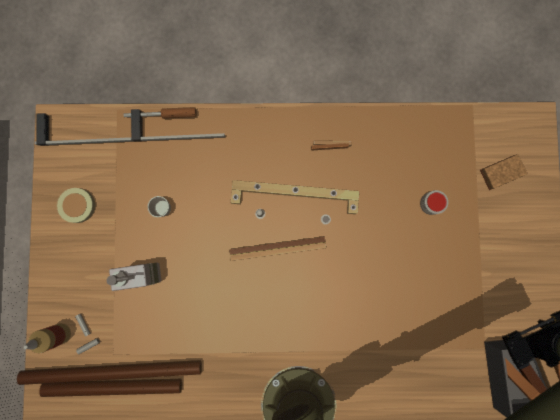

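View pics/scene0.png

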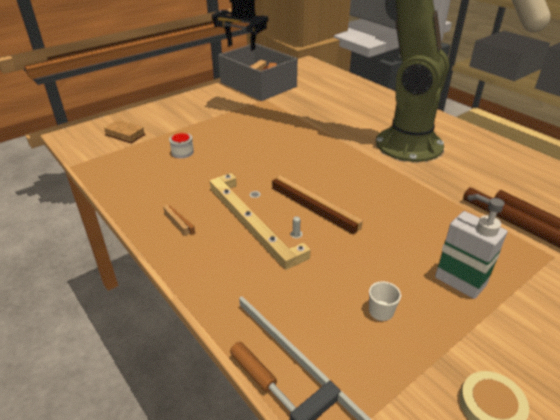

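```bash
cat > h.py <<'E'
import cv2,numpy as np
from cell import *
def camf(f,s=None):
    K=np.array([[f['fx'],0,f['cx']],[0,f['fy'],f['cy']],[0,0,1.]])
    if 'mount' in f:
        T=np.eye(4);T[:3,:3]=s['tool_rot'];T[:3,3]=s['ee_pos'];C=T@f['mount'];return K,C[:3,:3],C[:3,3]
    R=cv2.Rodrigues(np.array(f['rvec']))[0];return K,R.T,-R.T@f['tvec']
def ray(cam,px,z):
    K,R,c=cam;px=np.atleast_2d(px).astype(float)
    d=(R@np.linalg.inv(K)@np.c_[px,np.ones(len(px))].T).T
    return c+d*((z-c[2])/d[:,2])[:,None]
def proj(cam,P):
    K,R,c=cam;q=(K@R.T@(np.atleast_2d(P)-c).T).T;return q[:,:2]/q[:,2:]
E
python3 - <<'E'
import cv2
a=cv2.imread('pics/top0.png')[165:275,215:375];cv2.imwrite('pics/topz.png',cv2.resize(a,None,fx=5,fy=5,interpolation=cv2.INTER_CUBIC))
a=cv2.imread('pics/scene0.png')[165:275,200:370];cv2.imwrite('pics/scz.png',cv2.resize(a,None,fx=4.7,fy=4.7,interpolation=cv2.INTER_CUBIC))
E
```

```text
(no output)
```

View pics/topz.png

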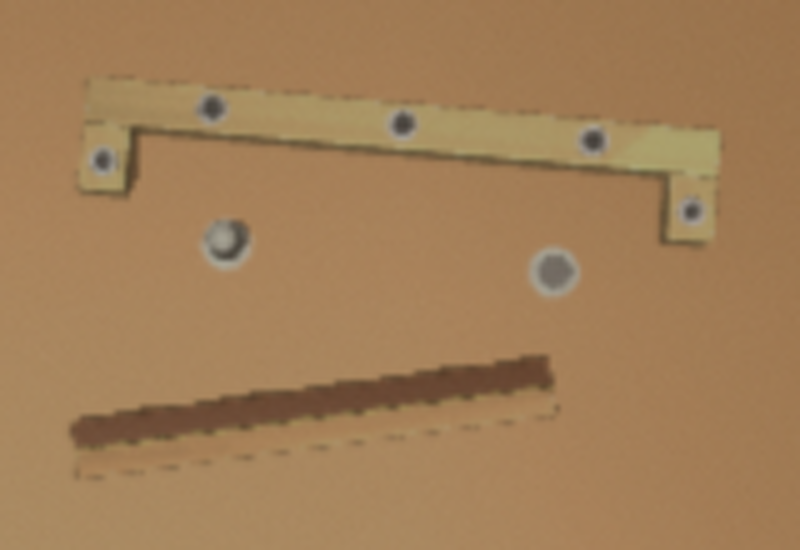

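View pics/scz.png

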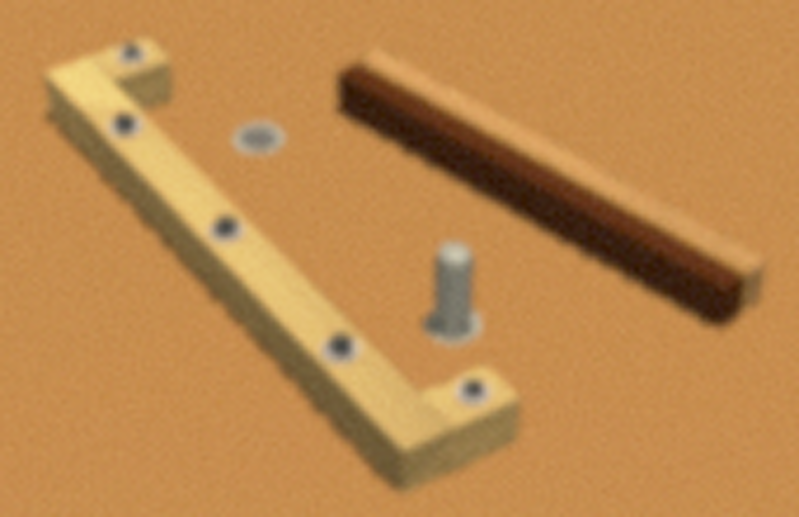

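```bash
cat >> h.py <<'E'
def rigid(M,W):
    M=np.array(M,float);W=np.array(W,float)[:,:2];m=M.mean(0);w=W.mean(0)
    A=M-m;B=W-w;th=np.arctan2((A[:,0]*B[:,1]-A[:,1]*B[:,0]).sum(),(A*B).sum())
    R=np.array([[np.cos(th),-np.sin(th)],[np.sin(th),np.cos(th)]]);t=w-R@m
    return th,R,t,(W-(M@R.T+t))*1000
E
python3 - <<'E'
from h import *
f=grab_frame('top');cam=camf(f)
g=lambda L:(np.array(L,float)+.5)/5-.5+[215,165]
print('cam',cam[2])
W=ray(cam,g([(85,78),(720,130),(80,190),(127,194),(662,240),(713,242),(133,126),(668,174)]),.032)
M=[(.03,.2),(.03,-.2),(-.042,.2),(-.042,.17),(-.042,-.17),(-.042,-.2),(0,.17),(0,-.17)]
th,R,t,e=rigid(M,W);print('bay',th,t,'\n',e.round(1))
Wb=ray(cam,g([(212,108),(402,124),(593,140)]),.039)
print('bolts in bay',(Wb[:,:2]-t)@R)
Wd=ray(cam,g([(225,238)]),.055)[:,:2]; Wc=ray(cam,g([(554,271)]),0)[:,:2]
print('dog,cap in bay',(Wd-t)@R,(Wc-t)@R, Wd,Wc)
W=ray(cam,g([(70,428),(548,355),(557,412),(78,478)]),.03)
th,R2,t2,e=rigid([(.018,.15),(.018,-.15),(-.018,-.15),(-.018,.15)],W);print('blank',th,t2,'in bay',(t2-t)@R,'\n',e.round(1))
# scene cross-check
f=grab_frame('scene');cs=camf(f);gs=lambda L:(np.array(L,float)+.5)/4.7-.5+[200,165]
W=ray(cs,gs([(45,74),(405,452),(518,400),(150,40)]),.032)
th,R3,t3,e=rigid([(.03,-.2),(.03,.2),(-.042,.2),(-.042,-.2)],W);print('bay sc',th,t3,e.round(1))
print('dog sc',ray(cs,gs([(454,250)]),.055),'cap',ray(cs,gs([(259,138)]),0))
W=ray(cs,gs([(340,78),(720,292),(762,262),(370,50)]),.03)
print('blank sc',rigid([(.018,-.15),(.018,.15),(-.018,.15),(-.018,-.15)],W))
E
```

```text
cam [0.48146422 0.04372336 1.47762984]
bay -0.08911810057824669 [0.64847178 0.00677511] 
 [[-1.   1.2]
 [-0.2  0.9]
 [ 0.  -2.4]
 [ 0.  -1.9]
 [-0.3  2.2]
 [ 1.   0.2]
 [ 1.  -1.8]
 [-0.6  1.5]]
bolts in bay [[ 0.01579866  0.11945148]
 [ 0.01576326  0.00032684]
 [ 0.01578048 -0.11937162]]
dog,cap in bay [[-0.06583249  0.10325082]] [[-0.06522954 -0.1046872 ]] [[0.59208989 0.11547529]] [[ 0.57418392 -0.09169121]]
blank 0.13858771051306923 [0.48141412 0.06170444] in bay [-0.17128344  0.03984318] 
 [[-2.4  0.3]
 [-0.1 -0.2]
 [ 0.1 -0.3]
 [ 2.4  0.2]]
bay sc -0.09361395555304783 [0.6486234  0.01221416] [[ 0.2  0.4]
 [-1.7 -1.3]
 [ 1.2 -1.7]
 [ 0.3  2.5]]
dog sc [[0.59270029 0.12152271 0.055     ]] cap [[ 0.57140445 -0.08924387  0.        ]]
blank sc (np.float64(0.12734496009977372), array([[ 0.99190258, -0.12700105],
       [ 0.12700105,  0.99190258]]), array([0.48373803, 0.06611675]), array([[-1.5253772 ,  5.58074283],
       [ 0.75072856, -1.85303914],
       [ 0.08770405, -1.10863277],
       [ 0.6869446 , -2.61907092]]))
```

Emit:
{"name": "carry_out", "arguments": {"increments": [{"tx": 0.29, "ty": 0.4, "tz": -0.02, "az": 0.5}, {"tx": 0.29, "ty": 0.4, "tz": -0.02, "az": 0.5}, {"tx": 0.29, "ty": 0.4, "tz": -0.02, "az": 0.5}, {"tx": 0.29, "ty": 0.4, "tz": -0.02, "az": 0.6}, {"tx": 0.29, "ty": 0.4, "tz": -0.02, "az": 0.7}, {"tx": 0.29, "ty": 0.4, "tz": -0.02, "az": 0.8}, {"tx": 0.29, "ty": 0.4, "tz": -0.02, "az": 0.95}, {"tx": 0.29, "ty": 0.4, "tz": -0.02, "az": 1.05}], "gripper": 12}}

```text
validation failed for argument at $.in...
```

Emit:
{"name": "carry_out", "arguments": {"increments": [{"tx": 0.29, "ty": 0.4, "tz": -0.02, "ax": 0.0, "ay": 0.0, "az": 0.5}, {"tx": 0.29, "ty": 0.4, "tz": -0.02, "ax": 0.0, "ay": 0.0, "az": 0.6}], "gripper": 12}}

```text
time_s: 0.45
ee_pos: [0.3156, -0.5159, 0.2179]
tool_rot: [[0.652, -0.001, 0.759], [-0.759, 0.0, 0.652], [-0.001, -1.0, -0.0]]
ft_force: [2.1, 0.4, -0.2]
width: 0.0781
```

Emit:
{"name": "carry_out", "arguments": {"increments": [{"tx": 0.235, "ty": 0.316, "tz": -0.02, "ax": 0, "ay": 0, "az": 0.15}, {"tx": 0.235, "ty": 0.316, "tz": -0.02, "ax": 0, "ay": 0, "az": 0.3}, {"tx": 0.235, "ty": 0.316, "tz": -0.02, "ax": 0, "ay": 0, "az": 0.45}, {"tx": 0.235, "ty": 0.316, "tz": -0.02, "ax": 0, "ay": 0, "az": 0.6}, {"tx": 0.235, "ty": 0.316, "tz": -0.02, "ax": 0, "ay": 0, "az": 0.75}, {"tx": 0.235, "ty": 0.316, "tz": -0.02, "ax": 0, "ay": 0, "az": 0.9}, {"tx": 0.235, "ty": 0.316, "tz": -0.02, "ax": 0, "ay": 0, "az": 1.0}, {"tx": 0.235, "ty": 0.316, "tz": -0.02, "ax": 0, "ay": 0, "az": 1.0}]}}

```text
time_s: 1.25
ee_pos: [0.5518, -0.1973, 0.198]
tool_rot: [[0.99, -0.0, -0.142], [0.142, -0.0, 0.99], [-0.0, -1.0, -0.0]]
ft_force: [1.0, -0.5, 0.2]
width: 0.0161
```

Emit:
{"name": "carry_out", "arguments": {"increments": [{"tx": -0.096, "ty": 0.45, "tz": 0, "ax": 0, "ay": 0, "az": 0}, {"tx": -0.096, "ty": 0.45, "tz": 0, "ax": 0, "ay": 0, "az": 0}, {"tx": -0.096, "ty": 0.45, "tz": 0, "ax": 0, "ay": 0, "az": 0}, {"tx": -0.096, "ty": 0.45, "tz": 0, "ax": 0, "ay": 0, "az": 0}, {"tx": -0.096, "ty": 0.45, "tz": 0, "ax": 0, "ay": 0, "az": 0}, {"tx": -0.096, "ty": 0.45, "tz": 0, "ax": 0, "ay": 0, "az": 0}, {"tx": -0.096, "ty": 0.45, "tz": 0, "ax": 0, "ay": 0, "az": 0}, {"tx": -0.096, "ty": 0.45, "tz": 0, "ax": 0, "ay": 0, "az": 0}]}}

```text
time_s: 2.05
ee_pos: [0.4679, 0.1933, 0.1983]
tool_rot: [[0.99, 0.001, -0.141], [0.141, -0.001, 0.99], [0.001, -1.0, -0.001]]
ft_force: [1.0, -0.0, 0.2]
width: 0.0102
```

Run:
```python
from h import *
s=sense();f=grab_frame('wrist');cam=camf(f,s);print(s['ee_pos'],s['ft_force'])
cv2.imwrite('pics/w1.png',f['image'][:,:,::-1])
x,y=.4815,.0617;th=.1386
R=np.array([[np.cos(th),-np.sin(th)],[np.sin(th),np.cos(th)]])
for m in[(.018,.15),(-.018,.15)]:
    p=R@m+[x,y];print(p,proj(cam,[*p,.03]))
print('dog',proj(cam,[.5921,.1155,.055]))
```

```text
[0.46790415 0.19329702 0.19826902] [ 1.00733996 -0.00507881  0.17216827]
[0.47860389 0.21274838] [[286.6164543 171.7308682]]
[0.44294911 0.20777474] [[252.03373263 171.6112655 ]]
dog [[378.92905473 280.34752511]]
```

View pics/w1.png

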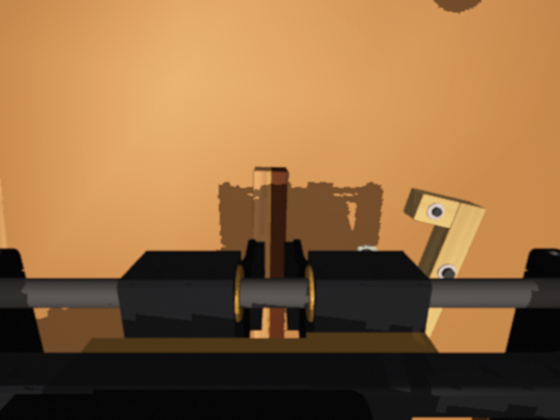

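Emit:
{"name": "carry_out", "arguments": {"increments": [{"tx": -0.012, "ty": 0.052, "tz": 0, "ax": 0, "ay": 0, "az": 0}, {"tx": -0.012, "ty": 0.052, "tz": -0.04, "ax": 0, "ay": 0, "az": 0}, {"tx": -0.012, "ty": 0.052, "tz": -0.08, "ax": 0, "ay": 0, "az": 0}, {"tx": -0.012, "ty": 0.052, "tz": -0.12, "ax": 0, "ay": 0, "az": 0}, {"tx": -0.012, "ty": 0.052, "tz": -0.15, "ax": 0, "ay": 0, "az": 0}, {"tx": -0.012, "ty": 0.052, "tz": -0.17, "ax": 0, "ay": 0, "az": 0}, {"tx": -0.012, "ty": 0.052, "tz": -0.185, "ax": 0, "ay": 0, "az": 0}, {"tx": -0.012, "ty": 0.052, "tz": -0.186, "ax": 0, "ay": 0, "az": 0}]}}

```text
time_s: 2.9
ee_pos: [0.4514, 0.2549, 0.0112]
tool_rot: [[0.988, -0.003, -0.153], [0.153, 0.005, 0.988], [-0.002, -1.0, 0.005]]
ft_force: [-0.2, 0.2, 0.5]
width: 0.0107
```

```bash
cat >> h.py <<'E'
def snap(n,name):
    s=sense();f=grab_frame(n);cv2.imwrite(f'pics/{name}.png',f['image'][:,:,::-1]);return s,f,camf(f,s)
E
python3 - <<'E'
from h import *
s,f,c=snap('wrist','w2');print(s['ee_pos'],s['ft_force'],s['joint_pos'])
E
```

```text
[0.45138086 0.25493946 0.01124307] [-0.17000144  0.23606283  0.47845382] [  8.85407991  21.11838432 -46.47334095 112.84946165  18.52242069
  53.67374756 -38.05881785]
```

View pics/w2.png

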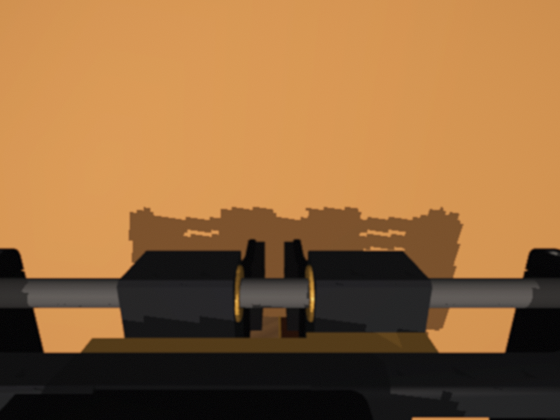

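Emit:
{"name": "carry_out", "arguments": {"increments": [{"tx": 0.005, "ty": -0.015, "tz": 0, "ax": 0, "ay": 0, "az": -0.015}, {"tx": 0.0066, "ty": -0.026, "tz": 0, "ax": 0, "ay": 0, "az": -0.015}, {"tx": 0.0077, "ty": -0.034, "tz": 0, "ax": 0, "ay": 0, "az": -0.015}, {"tx": 0.0088, "ty": -0.042, "tz": 0, "ax": 0, "ay": 0, "az": -0.015}, {"tx": 0.0099, "ty": -0.05, "tz": 0, "ax": 0, "ay": 0, "az": -0.015}, {"tx": 0.011, "ty": -0.057, "tz": 0, "ax": 0, "ay": 0, "az": -0.015}, {"tx": 0.012, "ty": -0.065, "tz": 0, "ax": 0, "ay": 0, "az": -0.015}, {"tx": 0.013, "ty": -0.073, "tz": 0, "ax": 0, "ay": 0, "az": -0.015}]}}

```text
time_s: 3.75
ee_pos: [0.4652, 0.1821, 0.0125]
tool_rot: [[0.99, -0.001, -0.138], [0.138, 0.006, 0.99], [0.0, -1.0, 0.006]]
ft_force: [0.0, 1.1, 0.9]
width: 0.0104
```

Run:
```python
from h import *
s,f,c=snap('top','t3');print(s['ee_pos'],s['ft_force'])
a=cv2.imread('pics/t3.png')[165:275,215:375];cv2.imwrite('pics/t3z.png',cv2.resize(a,None,fx=5,fy=5,interpolation=cv2.INTER_CUBIC))
```

```text
[0.46523715 0.18209829 0.01246188] [0.02090752 1.12796379 0.90124652]
```

View pics/t3z.png

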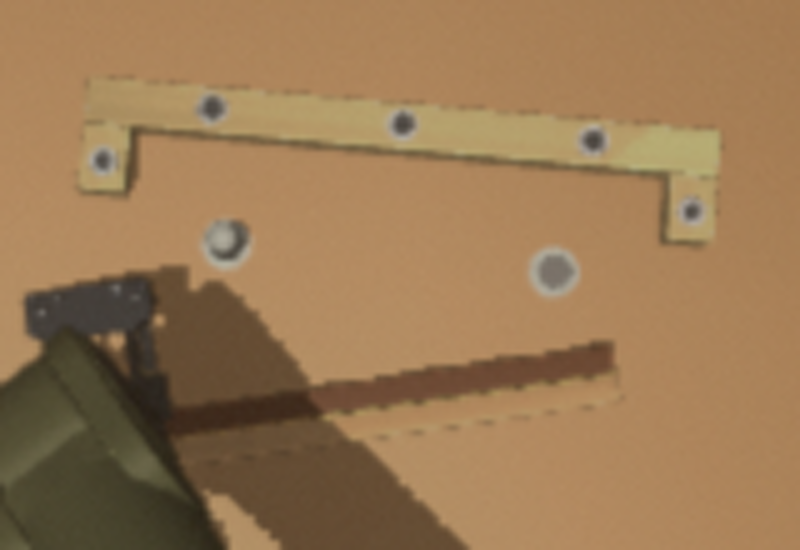

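Emit:
{"name": "carry_out", "arguments": {"increments": [{"tx": 0.0011, "ty": -0.008, "tz": 0, "ax": 0, "ay": 0, "az": 0}, {"tx": 0.0022, "ty": -0.016, "tz": -0.002, "ax": 0, "ay": 0, "az": 0}, {"tx": 0.0033, "ty": -0.024, "tz": -0.002, "ax": 0, "ay": 0, "az": 0}, {"tx": 0.0044, "ty": -0.032, "tz": -0.002, "ax": 0, "ay": 0, "az": 0}, {"tx": 0.0055, "ty": -0.04, "tz": -0.002, "ax": 0, "ay": 0, "az": 0}, {"tx": 0.0066, "ty": -0.048, "tz": -0.002, "ax": 0, "ay": 0, "az": 0}, {"tx": 0.0077, "ty": -0.056, "tz": -0.002, "ax": 0, "ay": 0, "az": 0}, {"tx": 0.0088, "ty": -0.064, "tz": -0.002, "ax": 0, "ay": 0, "az": 0}]}}

```text
time_s: 4.6
ee_pos: [0.4743, 0.1155, 0.0101]
tool_rot: [[0.991, -0.001, -0.137], [0.137, 0.004, 0.991], [-0.001, -1.0, 0.004]]
ft_force: [-0.4, 0.9, -1.1]
width: 0.0105
```

Emit:
{"name": "carry_out", "arguments": {"increments": [{"tx": 0.0011, "ty": -0.008, "tz": 0, "ax": 0, "ay": 0, "az": 0}, {"tx": 0.0022, "ty": -0.016, "tz": 0, "ax": 0, "ay": 0, "az": 0}, {"tx": 0.0033, "ty": -0.024, "tz": 0, "ax": 0, "ay": 0, "az": 0}, {"tx": 0.004, "ty": -0.028, "tz": 0, "ax": 0, "ay": 0, "az": 0}, {"tx": 0.004, "ty": -0.028, "tz": 0, "ax": 0, "ay": 0, "az": 0}, {"tx": 0.002, "ty": -0.01, "tz": 0, "ax": 0, "ay": 0, "az": 0}, {"tx": -0.001, "ty": 0.01, "tz": 0.02, "ax": 0, "ay": 0, "az": 0}, {"tx": -0.001, "ty": 0.02, "tz": 0.07, "ax": 0, "ay": 0, "az": 0}]}}

```text
time_s: 5.4
ee_pos: [0.4694, 0.1363, 0.0768]
tool_rot: [[0.99, -0.01, -0.139], [0.139, 0.005, 0.99], [-0.009, -1.0, 0.006]]
ft_force: [1.6, -1.1, 0.4]
width: 0.0101
```

Run:
```python
from h import *
s,f,c=snap('top','t4');print(s['ee_pos'],s['ft_force'])
a=cv2.imread('pics/t4.png')[165:275,215:375];cv2.imwrite('pics/t4z.png',cv2.resize(a,None,fx=5,fy=5,interpolation=cv2.INTER_CUBIC))
```

```text
[0.4693845  0.13628114 0.07677712] [ 1.5568501  -1.11048818  0.36161463]
```

View pics/t4z.png

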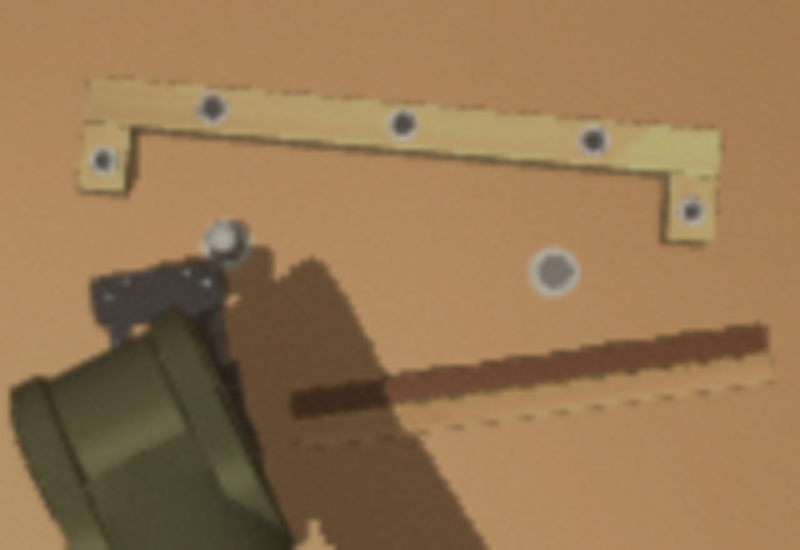

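```bash
cat >> h.py <<'E'
TH=-.0895;BO=np.array([.6485,.0075]);BR=np.array([[np.cos(TH),-np.sin(TH)],[np.sin(TH),np.cos(TH)]])
def tow(p): return (np.atleast_2d(p)@BR.T+BO).round(4)   # bay->world
def tob(w): return ((np.atleast_2d(w)-BO)@BR).round(4)
def blank_top(cor,zoom=5,off=(215,165)):
    """TL,TR,BR,BL zoomed corners"""
    cam=camf(grab_frame('top'));W=ray(cam,(np.array(cor,float)+.5)/zoom-.5+np.array(off),.03)
    th,R,t,e=rigid([(.018,.15),(.018,-.15),(-.018,-.15),(-.018,.15)],W)
    return th,t,e
E
python3 - <<'E'
from h import *
th,t,e=blank_top([(292,393),(768,326),(773,382),(298,445)])
print(th,t,'bay',th-TH,tob(t),e.round(1))
print('pre target world',tow([-.075,-.080]))
E
```

```text
0.129497184490087 [ 0.50037305 -0.07503225] bay 0.21899718449008698 [[-0.1402 -0.0954]] [[-1.8 -0.9]
 [-0.4 -0.7]
 [ 0.4  1.5]
 [ 1.7  0.1]]
pre target world [[ 0.5666 -0.0655]]
```

Emit:
{"name": "carry_out", "arguments": {"increments": [{"tx": 0.0, "ty": -0.03, "tz": 0.02, "ax": 0, "ay": 0, "az": 0.14}, {"tx": -0.01, "ty": -0.06, "tz": 0.02, "ax": 0, "ay": 0, "az": 0.28}], "gripper": 100}}

```text
time_s: 5.7
ee_pos: [0.4709, 0.0837, 0.1071]
tool_rot: [[0.916, 0.013, -0.401], [0.401, 0.009, 0.916], [0.016, -1.0, 0.003]]
ft_force: [0.1, -0.8, 1.0]
width: 0.0195
```

Run:
```python
from h import *
s=sense();print(s['ee_pos'],s['joint_pos'],s['tool_rot'][:,0])
```

```text
[0.47091305 0.08369681 0.10709891] [ 33.51305444   5.33195549 -47.90216538 114.22856585   4.11983723
  61.39572618   7.46681153] [0.91590579 0.40108611 0.01570095]
```

Emit:
{"name": "carry_out", "arguments": {"increments": [{"tx": -0.004, "ty": -0.02, "tz": 0, "ax": 0, "ay": 0, "az": 0.14}, {"tx": -0.008, "ty": -0.04, "tz": 0, "ax": 0, "ay": 0, "az": 0.28}, {"tx": -0.012, "ty": -0.06, "tz": 0, "ax": 0, "ay": 0, "az": 0.42}, {"tx": -0.016, "ty": -0.08, "tz": 0, "ax": 0, "ay": 0, "az": 0.56}, {"tx": -0.02, "ty": -0.1, "tz": 0, "ax": 0, "ay": 0, "az": 0.7}, {"tx": -0.024, "ty": -0.12, "tz": 0, "ax": 0, "ay": 0, "az": 0.84}, {"tx": -0.026, "ty": -0.136, "tz": 0, "ax": 0, "ay": 0, "az": 0.98}, {"tx": -0.026, "ty": -0.136, "tz": 0, "ax": 0, "ay": 0, "az": 1.12}]}}

```text
time_s: 6.5
ee_pos: [0.4444, -0.0549, 0.1069]
tool_rot: [[0.036, -0.003, -0.999], [0.999, 0.014, 0.036], [0.014, -1.0, 0.004]]
ft_force: [-0.2, -0.1, -0.7]
width: 0.0819
```

Emit:
{"name": "carry_out", "arguments": {"increments": [{"tx": 0, "ty": 0, "tz": 0, "ax": 0, "ay": 0, "az": 0.14}, {"tx": 0, "ty": 0, "tz": 0, "ax": 0, "ay": 0, "az": 0.17}, {"tx": 0, "ty": 0, "tz": 0, "ax": 0, "ay": 0, "az": 0.17}]}}

```text
time_s: 6.8
ee_pos: [0.4445, -0.0548, 0.1068]
tool_rot: [[-0.132, -0.005, -0.991], [0.991, 0.014, -0.132], [0.014, -1.0, 0.004]]
ft_force: [-0.6, -0.4, -0.7]
width: 0.0868
```

Run:
```python
from h import *
s,f,c=snap('wrist','w5');print(s['ee_pos'],s['joint_pos'],s['tool_rot'],np.arctan2(s['tool_rot'][1,0],s['tool_rot'][0,0])-np.pi/2)
```

```text
[ 0.4444509  -0.05478241  0.10679194] [ 4.63684789e+01  1.23873701e+00 -4.20328309e+01  1.17172304e+02
  8.77536556e-02  6.22796023e+01  1.01885481e+02] [[-0.13199154 -0.00548115 -0.99123569]
 [ 0.99114945  0.01357269 -0.13205511]
 [ 0.01417755 -0.99989286  0.00364116]] 0.13239121582174196
```

View pics/w5.png

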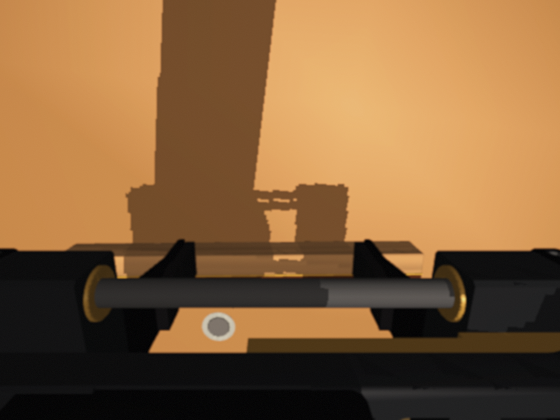

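Emit:
{"name": "carry_out", "arguments": {"increments": [{"tx": 0, "ty": 0, "tz": -0.04, "ax": -0.013, "ay": 0, "az": 0}, {"tx": 0, "ty": 0, "tz": -0.07, "ax": -0.013, "ay": 0, "az": 0}, {"tx": 0, "ty": 0, "tz": -0.09, "ax": -0.013, "ay": 0, "az": 0}, {"tx": 0, "ty": 0, "tz": -0.097, "ax": -0.013, "ay": 0, "az": 0}, {"tx": 0.008, "ty": 0.001, "tz": -0.097, "ax": -0.013, "ay": 0, "az": 0}, {"tx": 0.016, "ty": 0.002, "tz": -0.097, "ax": -0.013, "ay": 0, "az": 0}, {"tx": 0.016, "ty": 0.002, "tz": -0.097, "ax": -0.013, "ay": 0, "az": 0}]}}

```text
time_s: 7.55
ee_pos: [0.4635, -0.0525, 0.0114]
tool_rot: [[-0.132, -0.001, -0.991], [0.991, 0.001, -0.132], [0.001, -1.0, 0.001]]
ft_force: [-0.3, 0.1, 0.3]
width: 0.087
```

```bash
cat >> h.py <<'E'
def yaw(s): return np.arctan2(s['tool_rot'][1,0],s['tool_rot'][0,0])-np.pi/2
E
python3 - <<'E'
from h import *
s,f,c=snap('wrist','w6');p=s['ee_pos'];print(p,s['ft_force'],yaw(s),s['tool_rot'][:,1])
I=np.array([.5197,-.2237]);P0=p[:2]+.010*np.array([.9916,.129])
for k in range(1,12):
    a=-.04*k;R=np.array([[np.cos(a),-np.sin(a)],[np.sin(a),np.cos(a)]])
    print(round(a,2),(I+R@(P0-I)-p[:2]).round(4))
E
```

```text
[ 0.46345836 -0.05249342  0.01137846] [-0.33872449  0.06015267  0.27505602] 0.13214231116193553 [-1.41115008e-03  6.33038021e-04 -9.99998804e-01]
-0.04 [0.0169 0.003 ]
-0.08 [0.0238 0.0044]
-0.12 [0.0309 0.0056]
-0.16 [0.038  0.0065]
-0.2 [0.0451 0.0071]
-0.24 [0.0522 0.0074]
-0.28 [0.0594 0.0074]
-0.32 [0.0665 0.0071]
-0.36 [0.0737 0.0066]
-0.4 [0.0807 0.0057]
-0.44 [0.0878 0.0046]
```

View pics/w6.png

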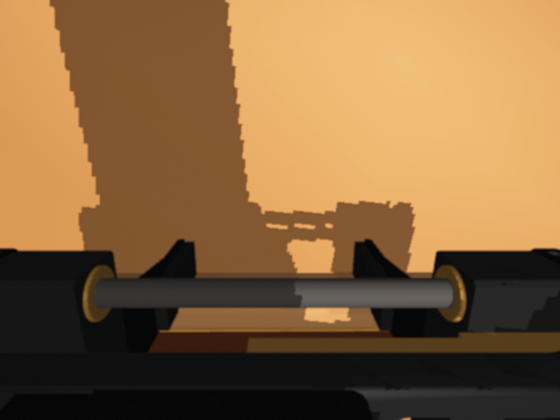

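Emit:
{"name": "carry_out", "arguments": {"increments": [{"tx": 0.01, "ty": 0.0015, "tz": 0, "ax": 0, "ay": 0, "az": 0}, {"tx": 0.017, "ty": 0.003, "tz": 0, "ax": 0, "ay": 0, "az": -0.04}, {"tx": 0.024, "ty": 0.0045, "tz": -0.001, "ax": 0, "ay": 0, "az": -0.08}, {"tx": 0.031, "ty": 0.0055, "tz": -0.001, "ax": 0, "ay": 0, "az": -0.12}, {"tx": 0.038, "ty": 0.0065, "tz": -0.001, "ax": 0, "ay": 0, "az": -0.16}, {"tx": 0.045, "ty": 0.007, "tz": -0.001, "ax": 0, "ay": 0, "az": -0.2}, {"tx": 0.052, "ty": 0.0075, "tz": -0.001, "ax": 0, "ay": 0, "az": -0.24}, {"tx": 0.0555, "ty": 0.0075, "tz": -0.001, "ax": 0, "ay": 0, "az": -0.26}]}}

```text
time_s: 8.4
ee_pos: [0.5191, -0.0449, 0.0105]
tool_rot: [[0.129, -0.002, -0.992], [0.992, 0.001, 0.129], [0.001, -1.0, 0.002]]
ft_force: [-1.5, 0.5, 0.4]
width: 0.0868
```

Run:
```python
from h import *
s,f,c=snap('top','t7');print(s['ee_pos'],s['ft_force'],yaw(s))
a=cv2.imread('pics/t7.png')[165:275,215:375];cv2.imwrite('pics/t7z.png',cv2.resize(a,None,fx=5,fy=5,interpolation=cv2.INTER_CUBIC))
```

```text
[ 0.51906467 -0.04486966  0.0104934 ] [-1.52880199  0.5493448   0.39823644] -0.12888827600648778
```

View pics/t7z.png

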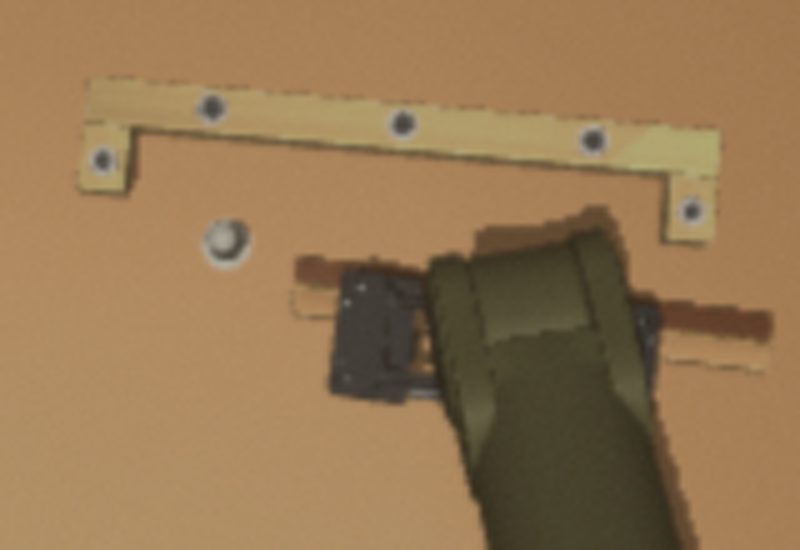

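Run:
```python
from h import *
th,t,e=blank_top([(298,256),(773,313),(766,371),(292,316)])
print(th,t,'bay',th-TH,tob(t),e.round(1))
s=sense();d=s['ee_pos'][:2]-t;print('tool in blank',d@np.array([[np.cos(th),-np.sin(th)],[np.sin(th),np.cos(th)]]))
a=th-TH
ax=np.array([-np.sin(a),np.cos(a)]);n=np.array([np.cos(a),np.sin(a)]);c=tob(t)[0]
print('tip front',c+.15*ax+.018*n,'rear',c+.15*ax-.018*n)
```

```text
-0.12271117648619848 [ 0.54550765 -0.07493562] bay -0.03321117648619848 [[-0.0952 -0.0913]] [[ 0.8 -0.6]
 [ 0.3  0.5]
 [-0.1  1.3]
 [-1.  -1.2]]
tool in blank [-0.03008383  0.02649395]
tip front [-0.07222917  0.05801959] rear [-0.10820931  0.05921498]
```

Emit:
{"name": "carry_out", "arguments": {"increments": [{"tx": 0.006, "ty": 0.0, "tz": 0, "ax": 0, "ay": 0, "az": -0.028}, {"tx": 0.012, "ty": 0.0, "tz": 0, "ax": 0, "ay": 0, "az": -0.056}, {"tx": 0.019, "ty": -0.0005, "tz": 0, "ax": 0, "ay": 0, "az": -0.085}, {"tx": 0.025, "ty": -0.001, "tz": 0, "ax": 0, "ay": 0, "az": -0.113}, {"tx": 0.031, "ty": -0.002, "tz": 0, "ax": 0, "ay": 0, "az": -0.141}, {"tx": 0.031, "ty": -0.002, "tz": 0, "ax": 0, "ay": 0, "az": -0.141}]}}

```text
time_s: 9.1
ee_pos: [0.5508, -0.0472, 0.0106]
tool_rot: [[0.266, -0.0, -0.964], [0.964, 0.002, 0.266], [0.001, -1.0, 0.001]]
ft_force: [-0.4, 0.1, 1.2]
width: 0.0869
```

Run:
```python
from h import *
s,f,c=snap('top','t8');print(s['ee_pos'],s['ft_force'],yaw(s))
th=yaw(s);R=np.array([[np.cos(th),-np.sin(th)],[np.sin(th),np.cos(th)]]);t=s['ee_pos'][:2]-R@[-.0301,.0265];print('pred',th-TH,tob(t))
a=cv2.imread('pics/t8.png')[165:275,215:375];cv2.imwrite('pics/t8z.png',cv2.resize(a,None,fx=5,fy=5,interpolation=cv2.INTER_CUBIC))
```

```text
[ 0.55081655 -0.04715796  0.01056081] [-0.42697393  0.1383954   1.20934809] -0.2694840390174462
pred -0.17998403901744622 [[-0.0675 -0.0946]]
```

View pics/t8z.png

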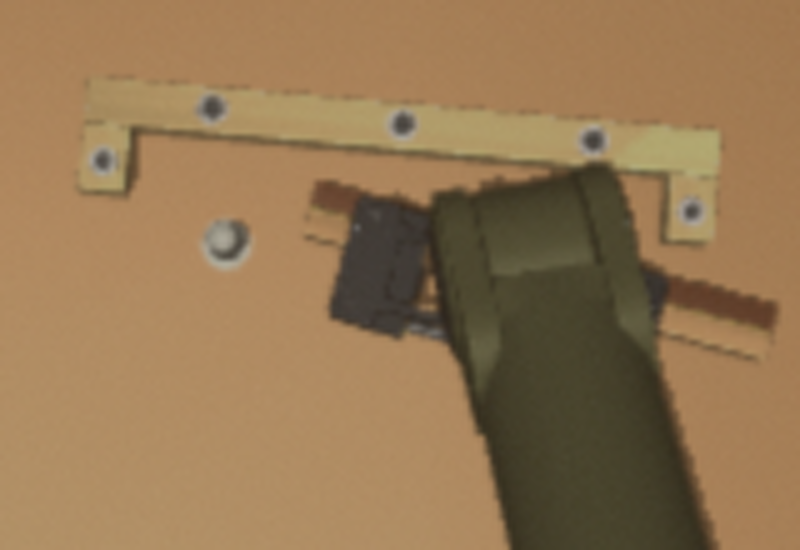

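Run:
```python
from h import *
th,t,e=blank_top([(318,180),(777,303),(765,360),(305,235)])
print(th,t,'bay',th-TH,tob(t),e.round(1))
ax=np.array([-np.sin(th),np.cos(th)]);n=np.array([np.cos(th),np.sin(th)])
end=t-.15*ax;print('ax',ax,'end',end,'tool park',end-.045*ax)
a=th-TH
ab=np.array([-np.sin(a),np.cos(a)]);nb=np.array([np.cos(a),np.sin(a)]);c=tob(t)[0];D=np.array([-.066,.105])
print('dog to centreline dist (need>.028)',(c-D)@nb,'tip at +100mm', c+.15*ab+.018*nb+.1*ab, 'blockcorner clearance',(np.array([-.042,-.17])-c)@nb-.018)
```

```text
-0.2689666255294179 [ 0.57337167 -0.08072177] bay -0.17946662552941792 [[-0.0669 -0.0946]] [[-0.4 -0.7]
 [ 0.7  2. ]
 [-0.1  0.7]
 [-0.2 -2. ]]
ax [0.26573536 0.96404602] end [ 0.53351137 -0.22532867] tool park [ 0.52155328 -0.26871074]
dog to centreline dist (need>.028) 0.03474401112047579 tip at +100mm [-0.0045629   0.14817167] blockcorner clearance 0.019959343393825563
```

Emit:
{"name": "carry_out", "arguments": {"increments": [{"tx": -0.01, "ty": 0.003, "tz": 0, "ax": 0, "ay": 0, "az": 0}, {"tx": -0.025, "ty": 0.007, "tz": 0.005, "ax": 0, "ay": 0, "az": 0}, {"tx": -0.03, "ty": 0.008, "tz": 0.04, "ax": 0, "ay": 0, "az": 0}, {"tx": -0.03, "ty": 0.0, "tz": 0.08, "ax": 0, "ay": 0, "az": -0.1}, {"tx": -0.03, "ty": -0.03, "tz": 0.08, "ax": 0, "ay": 0, "az": -0.24}, {"tx": -0.03, "ty": -0.06, "tz": 0.08, "ax": 0, "ay": 0, "az": -0.38}, {"tx": -0.03, "ty": -0.1, "tz": 0.08, "ax": 0, "ay": 0, "az": -0.52}, {"tx": -0.03, "ty": -0.14, "tz": 0.08, "ax": 0, "ay": 0, "az": -0.66}]}}

```text
time_s: 10.0
ee_pos: [0.5192, -0.1877, 0.0907]
tool_rot: [[0.803, 0.0, -0.596], [0.596, 0.001, 0.803], [0.001, -1.0, 0.001]]
ft_force: [0.5, -0.4, -0.1]
width: 0.0873
```

Emit:
{"name": "carry_out", "arguments": {"increments": [{"tx": 0.0, "ty": -0.04, "tz": 0, "ax": 0, "ay": 0, "az": -0.14}, {"tx": 0.0, "ty": -0.08, "tz": 0, "ax": 0, "ay": 0, "az": -0.28}, {"tx": 0.0, "ty": -0.08, "tz": 0, "ax": 0, "ay": 0, "az": -0.42}, {"tx": 0.0, "ty": -0.08, "tz": 0, "ax": 0, "ay": 0, "az": -0.56}, {"tx": 0.0, "ty": -0.08, "tz": 0, "ax": 0, "ay": 0, "az": -0.7}, {"tx": 0.0, "ty": -0.08, "tz": 0, "ax": 0, "ay": 0, "az": -0.84}, {"tx": 0.0, "ty": -0.08, "tz": 0, "ax": 0, "ay": 0, "az": -0.91}, {"tx": 0.0, "ty": -0.08, "tz": 0, "ax": 0, "ay": 0, "az": -0.91}], "gripper": 12}}

```text
time_s: 10.8
ee_pos: [0.5185, -0.267, 0.0907]
tool_rot: [[0.963, 0.001, 0.268], [-0.268, 0.001, 0.963], [0.0, -1.0, 0.001]]
ft_force: [-0.4, 0.2, 0.7]
width: 0.0309
```

Run:
```python
from h import *
s,f,c=snap('top','t9');print(s['ee_pos'],s['ft_force'],yaw(s)+np.pi/2,s['width'],s['tool_rot'][:,1],s['joint_pos'])
a=cv2.imread('pics/t9.png')[165:275,215:375];cv2.imwrite('pics/t9z.png',cv2.resize(a,None,fx=5,fy=5,interpolation=cv2.INTER_CUBIC))
```

```text
[ 0.51850622 -0.267004    0.09069847] [-0.3671215   0.15425684  0.66299844] -0.27150976360212753 0.03092674280123461 [ 7.10696320e-04  8.33803331e-04 -9.99999400e-01] [ 40.2462266   17.08037513 -18.15521282 101.27218607   5.85163976
  62.55524016   4.5834107 ]
```

View pics/t9z.png

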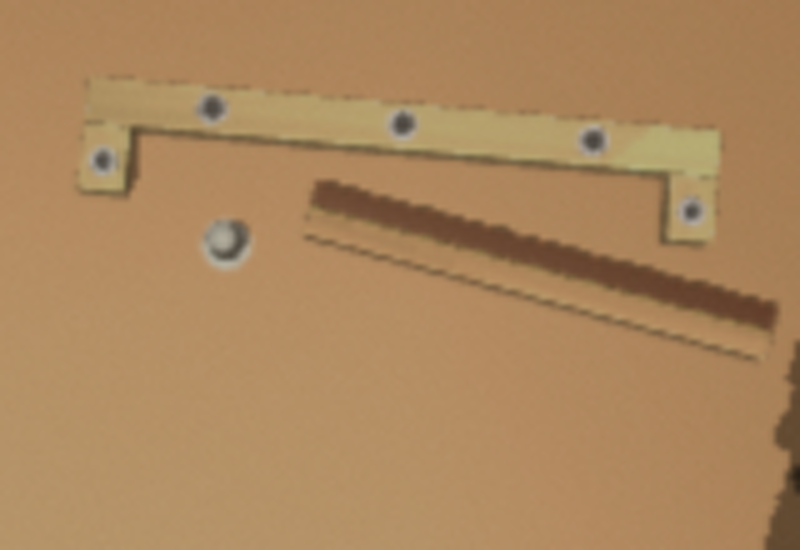

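Emit:
{"name": "carry_out", "arguments": {"increments": [{"tx": 0.003, "ty": -0.002, "tz": -0.03, "ax": 0, "ay": 0, "az": 0.0025}, {"tx": 0.003, "ty": -0.002, "tz": -0.06, "ax": 0, "ay": 0, "az": 0.0025}, {"tx": 0.003, "ty": -0.002, "tz": -0.075, "ax": 0, "ay": 0, "az": 0.0025}, {"tx": 0.003, "ty": -0.002, "tz": -0.08, "ax": 0, "ay": 0, "az": 0.0025}, {"tx": 0.003, "ty": -0.002, "tz": -0.08, "ax": 0, "ay": 0, "az": 0.0025}, {"tx": 0.003, "ty": -0.002, "tz": -0.08, "ax": 0, "ay": 0, "az": 0.0025}]}}

```text
time_s: 11.45
ee_pos: [0.5226, -0.2695, 0.012]
tool_rot: [[0.965, 0.003, 0.264], [-0.264, -0.0, 0.965], [0.003, -1.0, 0.001]]
ft_force: [0.6, 0.1, 0.5]
width: 0.0102
```

Emit:
{"name": "carry_out", "arguments": {"increments": [{"tx": 0.003, "ty": 0.0135, "tz": -0.001, "ax": 0, "ay": 0, "az": -0.002}, {"tx": 0.006, "ty": 0.025, "tz": -0.001, "ax": 0, "ay": 0, "az": -0.002}, {"tx": 0.0075, "ty": 0.031, "tz": -0.001, "ax": 0, "ay": 0, "az": -0.002}, {"tx": 0.0096, "ty": 0.0386, "tz": -0.001, "ax": 0, "ay": 0, "az": -0.002}, {"tx": 0.0118, "ty": 0.0463, "tz": -0.001, "ax": 0, "ay": 0, "az": -0.002}, {"tx": 0.0139, "ty": 0.054, "tz": -0.001, "ax": 0, "ay": 0, "az": -0.002}, {"tx": 0.016, "ty": 0.0617, "tz": -0.001, "ax": 0, "ay": 0, "az": -0.002}, {"tx": 0.0181, "ty": 0.0694, "tz": -0.001, "ax": 0, "ay": 0, "az": -0.002}]}}

```text
time_s: 12.25
ee_pos: [0.5408, -0.1996, 0.011]
tool_rot: [[0.964, 0.003, 0.266], [-0.266, -0.0, 0.964], [0.002, -1.0, 0.0]]
ft_force: [0.4, -2.4, 0.5]
width: 0.0105
```

Run:
```python
from h import *
s,f,c=snap('top','t10');print(s['ee_pos'],s['ft_force'],yaw(s)+np.pi/2)
a=cv2.imread('pics/t10.png')[165:275,215:375];cv2.imwrite('pics/t10z.png',cv2.resize(a,None,fx=5,fy=5,interpolation=cv2.INTER_CUBIC))
```

```text
[ 0.54077192 -0.19957692  0.01096729] [ 0.3866933  -2.40671667  0.4855704 ] -0.2690823633989179
```

View pics/t10z.png

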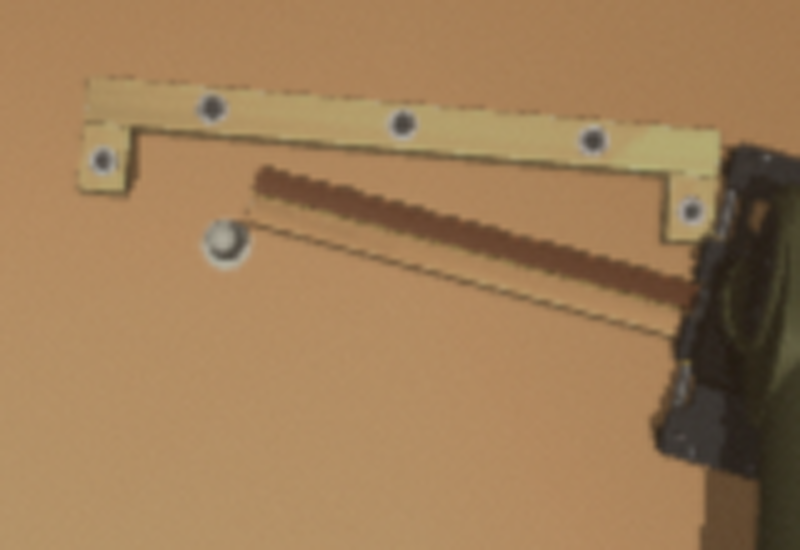

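Run:
```python
from h import *
th,t,e=blank_top([(260,165),(695,283),(679,337),(246,222)])
print(th,e.round(1))
cam=camf(grab_frame('top'));W=ray(cam,(np.array([(260,165),(695,283),(679,337),(246,222)],float)+.5)/5-.5+[215,165],.03)[:,:2]
print(tob(W)); a=np.diff(W[[1,0]],axis=0)[0];b=np.diff(W[[2,3]],axis=0)[0];print([np.arctan2(-v[0],v[1])-TH for v in(a,b)])
D=tow([-.066,.105])[0]
al=np.arctan2(-a[0],a[1]);n=np.array([np.cos(al),np.sin(al)]);print('dog clear',(W[3]-D)@n-.01)
```

```text
-0.26824267011971054 [[-2.  -8.8]
 [ 2.   8.7]
 [ 3.   9.7]
 [-3.1 -9.5]]
[[-0.0164  0.0861]
 [-0.0673 -0.1913]
 [-0.1018 -0.1838]
 [-0.0529  0.0917]]
[np.float64(-0.181542528274612), np.float64(-0.17578914708023738)]
dog clear 0.005339900151520921
```

Emit:
{"name": "carry_out", "arguments": {"increments": [{"tx": 0.0019, "ty": 0.0067, "tz": 0, "ax": 0, "ay": 0, "az": 0}, {"tx": 0.0037, "ty": 0.0135, "tz": 0, "ax": 0, "ay": 0, "az": 0}, {"tx": 0.0056, "ty": 0.02, "tz": 0, "ax": 0, "ay": 0, "az": 0}, {"tx": 0.0074, "ty": 0.027, "tz": 0, "ax": 0, "ay": 0, "az": 0}, {"tx": 0.0093, "ty": 0.0337, "tz": 0, "ax": 0, "ay": 0, "az": 0}, {"tx": 0.0112, "ty": 0.0405, "tz": 0, "ax": 0, "ay": 0, "az": 0}, {"tx": 0.012, "ty": 0.0434, "tz": 0, "ax": 0, "ay": 0, "az": 0}, {"tx": 0.012, "ty": 0.0434, "tz": 0, "ax": 0, "ay": 0, "az": 0}]}}

```text
time_s: 13.2
ee_pos: [0.5532, -0.1543, 0.0109]
tool_rot: [[0.965, 0.003, 0.263], [-0.263, 0.001, 0.965], [0.002, -1.0, 0.002]]
ft_force: [0.1, -0.5, -0.4]
width: 0.0103
```

Run:
```python
from h import *
s,f,c=snap('top','t11');print(s['ee_pos'],s['ft_force'],yaw(s)+np.pi/2)
a=cv2.imread('pics/t11.png')[165:275,215:375];cv2.imwrite('pics/t11z.png',cv2.resize(a,None,fx=5,fy=5,interpolation=cv2.INTER_CUBIC))
```

```text
[ 0.55317916 -0.15426741  0.01085747] [ 0.12720954 -0.47777525 -0.37072157] -0.26636028546081403
```

View pics/t11z.png

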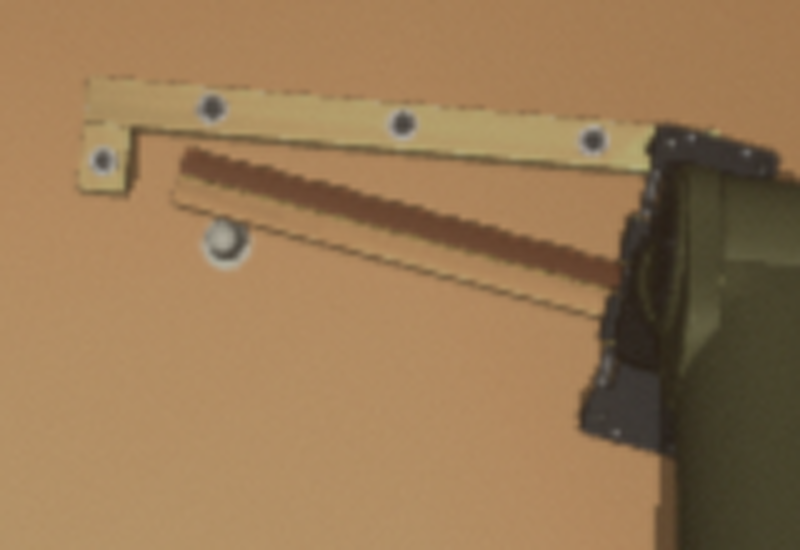

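Emit:
{"name": "carry_out", "arguments": {"increments": [{"tx": 0.0012, "ty": 0.0045, "tz": 0, "ax": 0, "ay": 0, "az": 0}, {"tx": 0.0025, "ty": 0.009, "tz": 0, "ax": 0, "ay": 0, "az": 0}, {"tx": 0.0037, "ty": 0.0135, "tz": 0, "ax": 0, "ay": 0, "az": 0}, {"tx": 0.0037, "ty": 0.0135, "tz": 0, "ax": 0, "ay": 0, "az": 0}, {"tx": 0.0, "ty": -0.005, "tz": 0, "ax": 0, "ay": 0, "az": 0}, {"tx": -0.006, "ty": -0.025, "tz": 0.01, "ax": 0, "ay": 0, "az": 0}, {"tx": -0.01, "ty": -0.035, "tz": 0.05, "ax": 0, "ay": 0, "az": 0}, {"tx": -0.03, "ty": -0.035, "tz": 0.09, "ax": 0, "ay": 0, "az": 0}]}}

```text
time_s: 14.05
ee_pos: [0.5233, -0.1913, 0.1013]
tool_rot: [[0.964, 0.003, 0.266], [-0.266, 0.002, 0.964], [0.002, -1.0, 0.003]]
ft_force: [0.2, -0.2, 1.5]
width: 0.0106
```

Run:
```python
from h import *
s,f,c=snap('top','t12');print(s['ee_pos'],s['ft_force'],yaw(s)+np.pi/2)
a=cv2.imread('pics/t12.png')[165:275,215:375];cv2.imwrite('pics/t12z.png',cv2.resize(a,None,fx=5,fy=5,interpolation=cv2.INTER_CUBIC))
```

```text
[ 0.52327267 -0.19125648  0.10126731] [ 0.24358711 -0.2226522   1.51099783] -0.26874696962594835
```

View pics/t12z.png

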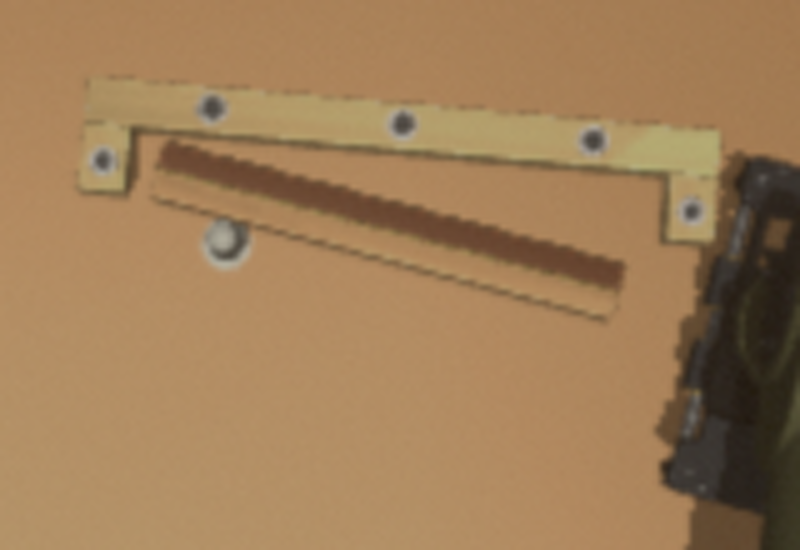

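Run:
```python
from h import *
th,t,e=blank_top([(168,140),(625,263),(608,320),(152,197)])
a=th-TH;c=tob(t)[0];print(th,t,'bay',a,c,e.round(1))
R=np.array([[np.cos(a),-np.sin(a)],[np.sin(a),np.cos(a)]])
for m in[(.018,.15),(-.018,.15),(.018,-.15)]:print(c+R@m)
R=np.array([[np.cos(th),-np.sin(th)],[np.sin(th),np.cos(th)]])
for m in[(-.055,-.03),(-.055,-.05)]: print('park',t+R@m,tob(t+R@m))
```

```text
-0.2693856876059364 [0.59863381 0.01479946] bay -0.1798856876059364 [-0.0503  0.0028] [[ 0.  -2.1]
 [ 1.   1.1]
 [ 0.1  2.7]
 [-1.2 -1.7]]
[-0.00575288  0.14715911]
[-0.04117199  0.15360013]
[-0.05942801 -0.14800013]
park [5.37633229e-01 5.19089710e-04] [[-0.1098 -0.0169]]
park [ 0.53231044 -0.0187596 ] [[-0.1134 -0.0365]]
```

Emit:
{"name": "carry_out", "arguments": {"increments": [{"tx": -0.005, "ty": 0.02, "tz": 0, "ax": 0, "ay": 0, "az": 0.14}, {"tx": -0.005, "ty": 0.04, "tz": 0, "ax": 0, "ay": 0, "az": 0.28}, {"tx": -0.003, "ty": 0.06, "tz": 0, "ax": 0, "ay": 0, "az": 0.42}, {"tx": 0, "ty": 0.08, "tz": 0, "ax": 0, "ay": 0, "az": 0.56}, {"tx": 0.004, "ty": 0.1, "tz": 0, "ax": 0, "ay": 0, "az": 0.7}, {"tx": 0.008, "ty": 0.13, "tz": 0, "ax": 0, "ay": 0, "az": 0.84}, {"tx": 0.012, "ty": 0.16, "tz": 0, "ax": 0, "ay": 0, "az": 0.98}, {"tx": 0.012, "ty": 0.182, "tz": 0, "ax": 0, "ay": 0, "az": 1.12}], "gripper": 100}}

```text
time_s: 14.95
ee_pos: [0.5374, -0.0069, 0.1064]
tool_rot: [[0.653, 0.008, -0.757], [0.757, 0.01, 0.653], [0.012, -1.0, 0.0]]
ft_force: [0.5, 0.7, -0.0]
width: 0.0663
```

Emit:
{"name": "carry_out", "arguments": {"increments": [{"tx": 0, "ty": 0, "tz": 0, "ax": 0, "ay": 0, "az": 0.14}, {"tx": 0, "ty": 0, "tz": 0, "ax": 0, "ay": 0, "az": 0.28}, {"tx": 0, "ty": 0, "tz": 0, "ax": 0, "ay": 0, "az": 0.42}, {"tx": 0, "ty": 0, "tz": 0, "ax": 0, "ay": 0, "az": 0.45}, {"tx": 0, "ty": 0, "tz": 0, "ax": 0, "ay": 0, "az": 0.45}]}}

```text
time_s: 15.45
ee_pos: [0.5373, -0.0067, 0.1061]
tool_rot: [[0.261, 0.002, -0.965], [0.965, 0.012, 0.261], [0.013, -1.0, 0.001]]
ft_force: [-0.2, -0.1, -1.4]
width: 0.0867
```

Run:
```python
from h import *
s=sense();print(s['ee_pos'],s['ft_force'],yaw(s),s['width'],s['tool_rot'][:,1],s['joint_pos'])
th=-.2694;R=np.array([[np.cos(th),-np.sin(th)],[np.sin(th),np.cos(th)]]);print((s['ee_pos'][:2]-[.5986,.0148])@R)
```

```text
[ 0.53729531 -0.00670104  0.10610458] [-0.21700185 -0.0961501  -1.41558509] -0.26380835245230094 0.08673083842288118 [ 0.00248106  0.01236316 -0.9999205 ] [ 32.0674544   13.08956324 -37.46155012 106.31499588   8.0936045
  63.2583053   66.58193699]
[-0.05337091 -0.03704195]
```

Emit:
{"name": "carry_out", "arguments": {"increments": [{"tx": -0.004, "ty": 0, "tz": -0.035, "ax": -0.012, "ay": 0, "az": -0.005}, {"tx": -0.004, "ty": 0, "tz": -0.07, "ax": -0.012, "ay": 0, "az": -0.005}, {"tx": -0.004, "ty": 0, "tz": -0.088, "ax": -0.012, "ay": 0, "az": -0.005}, {"tx": -0.004, "ty": 0, "tz": -0.095, "ax": -0.012, "ay": 0, "az": -0.005}, {"tx": -0.004, "ty": 0, "tz": -0.096, "ax": -0.012, "ay": 0, "az": -0.005}, {"tx": 0.004, "ty": -0.002, "tz": -0.096, "ax": -0.012, "ay": 0, "az": -0.005}]}}

```text
time_s: 16.05
ee_pos: [0.5415, -0.0085, 0.0108]
tool_rot: [[0.266, 0.003, -0.964], [0.964, 0.0, 0.266], [0.001, -1.0, -0.003]]
ft_force: [0.5, 0.1, 0.9]
width: 0.087
```

Run:
```python
from h import *
s=sense();p=s['ee_pos'];print(p,s['ft_force'],yaw(s),s['tool_rot'][:,1])
th=-.2694;R=np.array([[np.cos(th),-np.sin(th)],[np.sin(th),np.cos(th)]]);q=(p[:2]-[.5986,.0148])@R;print(q)
I=np.array([.5986,.0148])+R@[.018,.15]
P0=p[:2]+R[:,0]*(-.030-q[0])
for a in np.arange(0,.19,.02):
    Q=np.array([[np.cos(a),-np.sin(a)],[np.sin(a),np.cos(a)]]);print(a.round(2),(I+Q@(P0-I)-p[:2]).round(4))
```

```text
[ 0.54150979 -0.00849774  0.01083134] [0.47353708 0.10800604 0.92911466] -0.2691176299455942 [ 2.96768620e-03  3.63158297e-05 -9.99995596e-01]
[-0.04883025 -0.03765214]
0.0 [ 0.0182 -0.005 ]
0.02 [ 0.0215 -0.0069]
0.04 [ 0.025  -0.0087]
0.06 [ 0.0284 -0.0105]
0.08 [ 0.0319 -0.0122]
0.1 [ 0.0354 -0.0138]
0.12 [ 0.039  -0.0153]
0.14 [ 0.0426 -0.0168]
0.16 [ 0.0462 -0.0182]
0.18 [ 0.0498 -0.0195]
```

Emit:
{"name": "carry_out", "arguments": {"increments": [{"tx": 0.01, "ty": -0.003, "tz": -0.001, "ax": 0, "ay": 0, "az": 0}, {"tx": 0.018, "ty": -0.005, "tz": -0.001, "ax": 0, "ay": 0, "az": 0}, {"tx": 0.0225, "ty": -0.0073, "tz": -0.001, "ax": 0, "ay": 0, "az": 0.025}, {"tx": 0.0268, "ty": -0.0096, "tz": -0.001, "ax": 0, "ay": 0, "az": 0.05}, {"tx": 0.031, "ty": -0.0118, "tz": -0.001, "ax": 0, "ay": 0, "az": 0.075}, {"tx": 0.0354, "ty": -0.0138, "tz": -0.001, "ax": 0, "ay": 0, "az": 0.1}, {"tx": 0.039, "ty": -0.0153, "tz": -0.001, "ax": 0, "ay": 0, "az": 0.12}, {"tx": 0.0426, "ty": -0.0168, "tz": -0.001, "ax": 0, "ay": 0, "az": 0.14}]}}

```text
time_s: 16.85
ee_pos: [0.5842, -0.0254, 0.0098]
tool_rot: [[0.127, 0.003, -0.992], [0.992, 0.0, 0.127], [0.001, -1.0, -0.003]]
ft_force: [-1.1, 0.2, 0.5]
width: 0.0869
```

Run:
```python
from h import *
s,f,c=snap('top','t13');print(s['ee_pos'],s['ft_force'],yaw(s)-TH,tob(s['ee_pos'][:2]))
a=cv2.imread('pics/t13.png')[165:275,215:375];cv2.imwrite('pics/t13z.png',cv2.resize(a,None,fx=5,fy=5,interpolation=cv2.INTER_CUBIC))
```

```text
[ 0.58422604 -0.02544065  0.00975327] [-1.09016984  0.15731157  0.46470689] -0.03792961781859275 [[-0.0611 -0.0386]]
```

View pics/t13z.png

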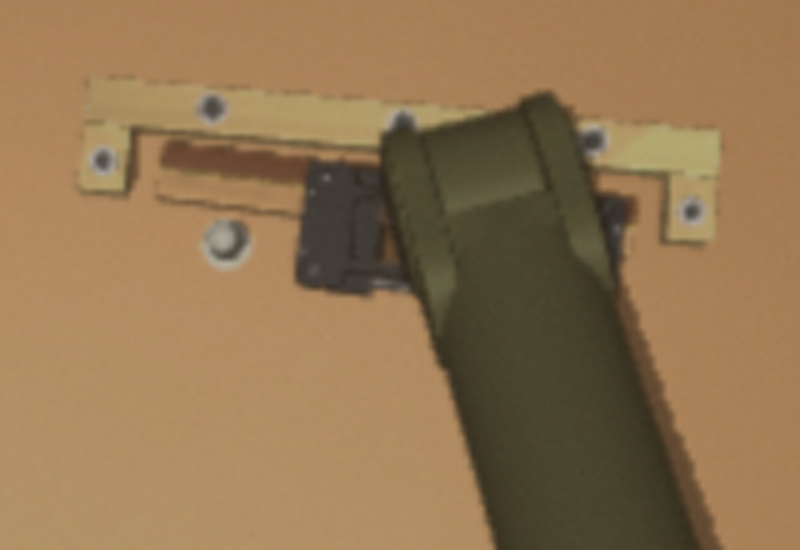

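Emit:
{"name": "carry_out", "arguments": {"increments": [{"tx": 0.003, "ty": -0.0005, "tz": 0, "ax": 0, "ay": 0, "az": 0.013}, {"tx": 0.006, "ty": -0.0007, "tz": 0, "ax": 0, "ay": 0, "az": 0.026}, {"tx": 0.009, "ty": -0.001, "tz": 0, "ax": 0, "ay": 0, "az": 0.038}, {"tx": 0.0105, "ty": -0.001, "tz": 0, "ax": 0, "ay": 0, "az": 0.038}, {"tx": 0.012, "ty": -0.001, "tz": 0, "ax": 0, "ay": 0, "az": 0.038}, {"tx": 0.012, "ty": -0.001, "tz": 0, "ax": 0, "ay": 0, "az": 0.038}]}}

```text
time_s: 17.5
ee_pos: [0.5971, -0.0267, 0.0098]
tool_rot: [[0.089, 0.004, -0.996], [0.996, 0.001, 0.089], [0.001, -1.0, -0.004]]
ft_force: [0.4, -0.0, -0.2]
width: 0.087
```

Run:
```python
from h import *
s,f,c=snap('top','t14');print(s['ee_pos'],s['ft_force'],yaw(s)-TH,tob(s['ee_pos'][:2]))
a=cv2.imread('pics/t14.png')[165:275,215:375];cv2.imwrite('pics/t14z.png',cv2.resize(a,None,fx=5,fy=5,interpolation=cv2.INTER_CUBIC))
```

```text
[ 0.59714766 -0.02667864  0.00981098] [ 0.41464421 -0.00555421 -0.19811212] 0.0005500241853520771 [[-0.0481 -0.0386]]
```

View pics/t14z.png

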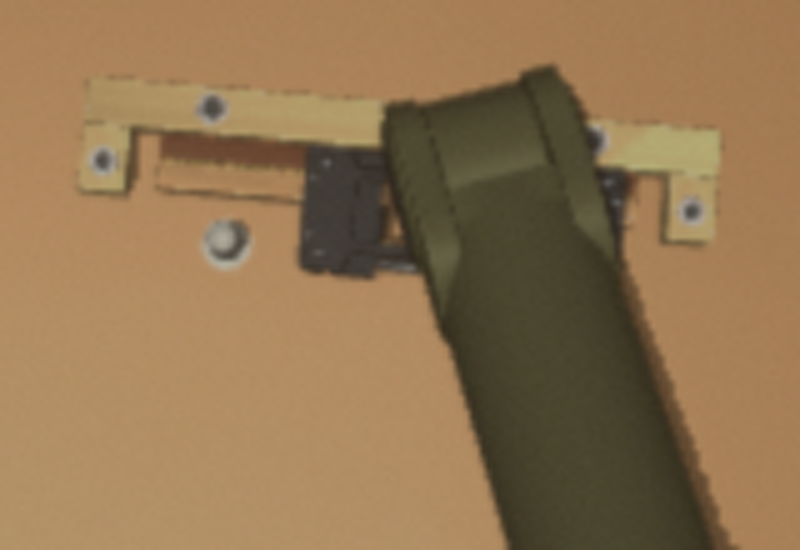

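Emit:
{"name": "carry_out", "arguments": {"increments": [{"tx": 0.001, "ty": 0, "tz": 0, "ax": 0, "ay": 0, "az": 0}, {"tx": 0.002, "ty": 0, "tz": 0, "ax": 0, "ay": 0, "az": 0}, {"tx": 0.002, "ty": 0, "tz": 0, "ax": 0, "ay": 0, "az": 0}]}}

```text
time_s: 17.85
ee_pos: [0.5976, -0.0266, 0.0098]
tool_rot: [[0.089, 0.001, -0.996], [0.996, 0.0, 0.089], [0.0, -1.0, -0.0]]
ft_force: [-5.8, 0.6, 3.2]
width: 0.0872
```

Emit:
{"name": "carry_out", "arguments": {"increments": [{"tx": 0.002, "ty": 0, "tz": 0, "ax": 0, "ay": 0, "az": 0}, {"tx": -0.005, "ty": 0, "tz": 0, "ax": 0, "ay": 0, "az": 0}, {"tx": -0.02, "ty": 0.002, "tz": 0, "ax": 0, "ay": 0, "az": 0}, {"tx": -0.02, "ty": 0.03, "tz": 0, "ax": 0, "ay": 0, "az": 0}, {"tx": -0.02, "ty": 0.055, "tz": 0, "ax": 0, "ay": 0, "az": 0}, {"tx": -0.01, "ty": 0.055, "tz": 0, "ax": 0, "ay": 0, "az": 0}, {"tx": -0.002, "ty": 0.055, "tz": 0, "ax": 0, "ay": 0, "az": 0}, {"tx": 0.004, "ty": 0.055, "tz": 0, "ax": 0, "ay": 0, "az": 0}]}}

```text
time_s: 18.65
ee_pos: [0.6027, 0.0271, 0.0099]
tool_rot: [[0.091, 0.001, -0.996], [0.996, -0.0, 0.091], [-0.0, -1.0, -0.001]]
ft_force: [-6.2, 1.8, 4.2]
width: 0.0872
```

Run:
```python
from h import *
s=sense();print(s['ee_pos'],s['ft_force'],yaw(s)-TH,tob(s['ee_pos'][:2]))
```

```text
[0.60266883 0.02714565 0.00987087] [-6.22381704  1.81817294  4.22518922] -0.0014932278719156644 [[-0.0474  0.0155]]
```

Emit:
{"name": "carry_out", "arguments": {"increments": [{"tx": 0.001, "ty": 0, "tz": 0, "ax": 0, "ay": 0, "az": 0}, {"tx": -0.006, "ty": 0, "tz": 0, "ax": 0, "ay": 0, "az": 0}, {"tx": -0.02, "ty": 0, "tz": 0.003, "ax": 0, "ay": 0, "az": 0}, {"tx": -0.03, "ty": -0.02, "tz": 0.04, "ax": 0, "ay": 0, "az": 0}, {"tx": -0.05, "ty": -0.05, "tz": 0.08, "ax": 0, "ay": 0, "az": 0}, {"tx": -0.08, "ty": -0.09, "tz": 0.11, "ax": 0, "ay": 0, "az": 0}, {"tx": -0.1, "ty": -0.13, "tz": 0.14, "ax": 0, "ay": 0, "az": 0}, {"tx": -0.1, "ty": -0.18, "tz": 0.15, "ax": 0, "ay": 0, "az": 0}]}}

```text
time_s: 19.45
ee_pos: [0.5033, -0.1398, 0.1584]
tool_rot: [[0.09, 0.005, -0.996], [0.996, -0.003, 0.09], [-0.003, -1.0, -0.005]]
ft_force: [1.9, -0.6, -0.4]
width: 0.0871
```

Emit:
{"name": "carry_out", "arguments": {"increments": [{"tx": 0, "ty": -0.05, "tz": 0, "ax": 0, "ay": 0, "az": 0}, {"tx": 0, "ty": -0.1, "tz": 0, "ax": 0, "ay": 0, "az": 0}, {"tx": 0, "ty": -0.15, "tz": 0, "ax": 0, "ay": 0, "az": 0}, {"tx": 0, "ty": -0.15, "tz": 0, "ax": 0, "ay": 0, "az": 0}]}}

```text
time_s: 19.85
ee_pos: [0.5001, -0.3002, 0.1579]
tool_rot: [[0.103, 0.004, -0.995], [0.995, -0.008, 0.103], [-0.008, -1.0, -0.005]]
ft_force: [-0.1, 1.2, -0.1]
width: 0.0874
```

Run:
```python
from h import *
s,f,c=snap('top','t15');print(s['ee_pos'],s['ft_force'])
a=cv2.imread('pics/t15.png')[165:275,215:375];cv2.imwrite('pics/t15z.png',cv2.resize(a,None,fx=5,fy=5,interpolation=cv2.INTER_CUBIC))
snap('scene','s15')
```

```text
[ 0.50011622 -0.30024628  0.15787506] [-0.11482747  1.15760001 -0.10468309]
```

View pics/t15z.png

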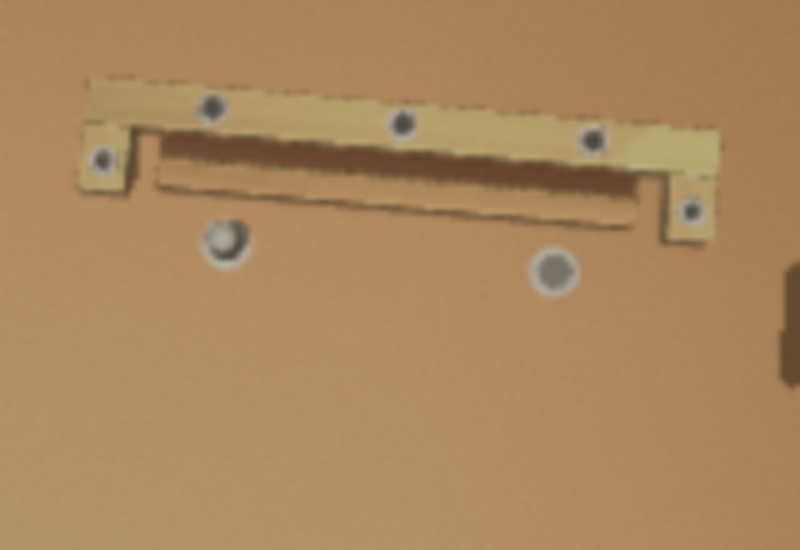

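View pics/s15.png

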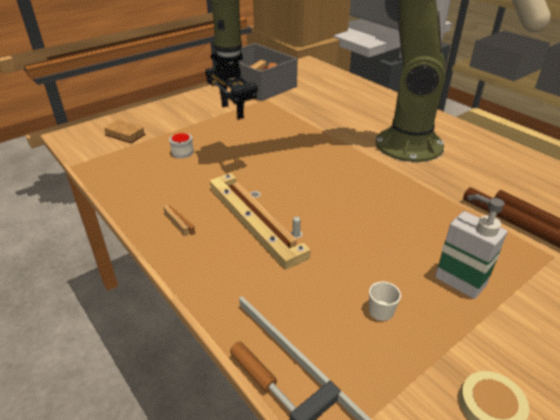

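Run:
```python
from h import *
th,t,e=blank_top([(161,132),(637,175),(633,229),(156,188)]);print(th-TH,tob(t),e.round(1))
a=cv2.imread('pics/top0.png').astype(int);b=cv2.imread('pics/t15.png').astype(int)
d=abs(a-b).max(2)
for n,(x,y,r) in dict(can=(130,277,28),tin=(435,202,18),cup=(160,207,16),wed=(330,146,24)).items(): print(n,(d[y-r:y+r,x-r:x+r]>40).sum())
print(job_done())
```

```text
-0.003709535875329406 [[-0.0192 -0.0002]] [[-0.2  0.1]
 [-0.9  0.1]
 [ 0.9 -0.2]
 [ 0.3 -0.1]]
can 0
tin 177
cup 0
wed 0
the job is handed in; nothing more can be done
None
```

The blank is in the bay, flush along the fence, behind the dog and between the end blocks. The job was handed in at about 20 s of the 72 s allowed.

**How it went in:** I only pushed it:
1. I pushed it to the right by its left end.
2. I turned it with the open fingers against its rear side.
3. I slid it left end first behind the dog at about 10°, with roughly 5 mm clearance.
4. I swung the right end in and pressed it against the fence at two places with about 6 N.

**Last checks:**
- **Position:** the top camera put the blank at x = -19.2 mm, y = -0.2 mm and -0.004 rad in the bay frame. All three are inside the limits. The two presses stopped within 0.2 mm of each other in x, which agrees with it lying parallel.
- **Height and tip:** I did not measure these. The pictures show it lying flat.
- **Bystanders:** comparing first and last top images, nothing changed around the can, cup or wedges. The check did flag 177 changed pixels around the hardener tin. I think that is the arm or its shadow, because the scene camera shows the tin in the same place and the tool worked well clear of it. I did not look into it further before handing in.

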